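Ram a spacer and piston home in a damper barrel

TASK

Lower the brass spacer into the flared mouth of the upright barrel and let it go so that it rests on the stiff piston inside. Then take the wooden-handled ramrod from its stand and with it push spacer and piston down the barrel until they bottom out on the hidden stop, pressing firmly there for a moment (about 18 N, never over 30 N). Put the ramrod back upright in the hole of its stand and leave the other things on the bench alone.

Things in the scene. Friction and masses are not known exactly. Their poses are not given: they have to be found in the camera images.
- barrel: Damper barrel, fixed upright: grey square foot 130 x 130 x 12 mm, then a tube of 35 mm outer, 27 mm inner diameter, dark steel up to 55 mm and clear plastic above, up to 125 mm over the bench. Its top 12 mm flare to 51 mm outer, 43 mm inner diameter. Origin: centre of the foot's underside, on the bench; z up along the tube.
- barrel_mouth (a point): Centre of the barrel's mouth, level with the rim, 125 mm above the bench. Inside is a stop, adjusted to somewhere 22 to 34 mm above the bench; its height is hidden and given nowhere: it must be felt. So the spacer's top, when bottomed out on the 12 mm piston, lies 74 to 86 mm above the bench.
- piston (a joint): Height (m) of the piston above its stop: 0 = bottomed out, 0.018 to 0.034 at the start. The piston is a black disc, 25 mm diameter, 12 mm thick, always inside the barrel. It drags stiffly: pushing it down takes about 6 N on top of the spacer's weight, so the weight of spacer and ramrod does not move it. The stop is hard: once on it, the force climbs at once.
- spacer: Solid brass cylinder, 24 mm diameter, 40 mm tall, about 0.15 kg, standing on the bench. Origin: centre of its underside; z along its axis.
- ramrod: Ramrod standing in its stand: a steel shank of 16 mm diameter and 110 mm length, with a round wooden handle of 28 mm diameter and 60 mm length above it; 170 mm in all, about 0.21 kg. Origin: centre of the shank's lower end; z up along the rod.
- ramrod_grip (a point): Middle of the ramrod's wooden handle, on its axis, 140 mm above the lower end.
- stand: The ramrod's stand, fixed: a wooden block 75 x 75 x 55 mm with one upright hole of 20 mm diameter in the middle of its top, 45 mm deep, chamfered at the rim; the ramrod's lower end stands on the hole's floor, 10 mm above the bench. Origin: centre of the underside.
- jar: Bystander: glass jar with a white lid, 68 mm diameter, 100 mm tall; leave alone. Origin: centre of its underside.
- can: Bystander: tin can, 66 mm diameter, 90 mm tall; leave alone. Origin: centre of its underside.
- wrench: Bystander: wrench lying on the bench; leave alone.
- collar: Bystander: dark steel ring, 60 mm diameter, 25 mm tall, lying on the bench; leave alone. Origin: centre of its underside.
Mind the look-alikes: they are no part of the job. Of the things like the barrel, leave any that is green, orange or purple; of the rest the larger one is meant.

How it is judged:
By the outcome, as a careful person would: the job done as asked, in the order asked, and still so for the second after the job is handed in, with the robot touching nothing.
It also fails if it takes over 61 s, if anything falls off the work surface, if the arm or the gripper's body presses on something with over 40 N, if the wrist force passes 120 N, or if a joint passes its speed limit or range.

ROBOT

A 6-joint arm with a two-finger parallel gripper is mounted at the origin on the work surface. World frame = base frame: x ahead of the robot, y to its left, z up, the work surface at z = 0. Lengths are in m, angles in rad, forces in N, time in s.
With the tool pointing down it reaches from about 0.35 to 0.95 m from the base axis. Payload 17.4 kg.
Tool frame: the origin (TCP) lies midway between the tips of the shut fingers; the grasp point (between the pads) lies pinch_z behind it (pinch_z is the distance from the TCP to the grasp point, in m); z points along the fingers, y is the line along which they close (so a half turn about z gives the same grasp; the last joint's range is limited). The gripper opens to 93 mm and grips with 3 to 60 N. Pads are 15 mm wide; open, the fingers measure 128 mm over their backs; the gripper's body (75 mm by 188 mm) begins 65 mm behind the grasp point.
Start: joints at [-1.2, 0.116, 1.442, -0, 1.584, -0.038], TCP at [0.268, -0.619, 0.184] pointing down, gripper open.
Joint ranges: [-2.83, 2.83], [-0.83, 2.19], [0.07, 2.5], [-1.14, 4.28], [0.01, 3], [-2.97, 2.97]. Speed limits (rad/s): [1.89, 1.89, 2.22, 3.14, 3.14, 3.14].

INTERFACE

Orientations are given as a unit quaternion [x, y, z, w].
In Python, from bench import * gives the robot as it stands. The module is installed in compiled form; this text tells all that it offers. Calls block until the motion is done:
- movep(position, orientation): joint-space move of the TCP to a pose.
- servo_line(position, rot=None, feed=0.15): straight line of the TCP; rot=None keeps the orientation; feed is the mean speed in m/s.
- move_j(angles): joint-space move.
- move_gripper(opening): opening from 0.0 (shut) to 1.0 (fully open); the grip force is fixed at half the most; returns when the fingers have stopped.
- pause(seconds).
- inverse_kinematics(position, orientation): joint angles nearest the present ones, or None.
- camera(name): name is "scene" or "side" or "wrist"; returns a dict with "frame" (384x512x3 uint8, red, green, blue), "z_map" (384x512 float32, m along the optical axis (not along the pixel's ray), 0 where there is no reading), "camera_matrix" (3x3 intrinsics, pixels), "rvec" (rotation vector, rad) and "tvec" (3), from world to camera coordinates, as OpenCV has them. Camera axes: x right, y down, z forward; pixel columns grow to the right and rows downward; lengths in m; the calibration is good to about 2 mm. The wrist camera is an equidistant fisheye: a pixel r from the principal point sees the ray r / f radians off the axis. A picture is of the moment at which its call begins.
A pose or a line that the arm cannot do raises PlanningError and nothing moves.
- finish_job(): hands the job in; it is judged then, once.
Readings, each from a call of its own:
- read_time(): time.
- read_joints(): joint angles.
- read_dq(): joint speeds.
- read_joint_torque(): joint torques, N m.
- read_ee_pos(): TCP position.
- read_ee_rot(): TCP orientation.
- read_ft_force(): force on the tool from outside, world axes, zero at the start.
- read_torque(): the same for the moment, N m.
- read_opening(): opening from 0.0 (shut) to 1.0 (fully open).
- read_grasp_force(): force on a finger pad.
Only numpy, scipy, OpenCV 4.12 (cv2) and the standard library are available. Lean on these libraries where they do the work, as an engineer would, in place of code of your own. Each camera call takes 0.05 s, during which the arm holds its last target. There are 200 camera calls.

## Working session

There is one attempt and no reset: what is moved stays moved. The work goes in short steps, each a Python script; the robot and the scene stay as the last script left them, time stands still between calls to the robot, and variables do not carry over. Pictures are saved under pics/ and viewed, at most 13 in all, crops included, and the job is handed in when it is done.

```bash
mkdir -p pics; cat > h.py <<'E'
from bench import *
import numpy as np, cv2
from scipy.spatial.transform import Rotation as R
def snap(n,f=None):
    c=camera(n); np.savez('pics/%s.npz'%(f or n),**c); 
    cv2.imwrite('pics/%s.png'%(f or n),c['frame'][:,:,::-1]); return c
def world(c,u,v,d=None):
    K=c['camera_matrix']; Rm=cv2.Rodrigues(np.asarray(c['rvec'],float))[0]; t=np.asarray(c['tvec'],float).ravel()
    d=c['z_map'][v,u] if d is None else d
    p=np.stack([(u-K[0,2])/K[0,0]*d,(v-K[1,2])/K[1,1]*d,d*np.ones(np.shape(u))],-1)
    return (p-t)@Rm
def cloud(c):
    v,u=np.mgrid[:384,:512]; return world(c,u,v)
E
python3 - <<'E'
from h import *
a=snap('scene');b=snap('side')
for c in(a,b): 
    Rm=cv2.Rodrigues(np.asarray(c['rvec'],float))[0]; print(-Rm.T@np.ravel(c['tvec']),c['camera_matrix'][0])
im=np.vstack([a['frame'],b['frame']]); 
print(read_time(),read_ee_rot(),read_opening())
try: print(pinch_z)
except Exception as e: print(e)
E
```

```text
[0.93371979 0.72559987 0.84583118] [442.00179399   0.         256.5261877 ]
[ 0.40765951 -0.70387067  0.59495943] [385.58993957   0.         254.42690771]
0.1 [ 9.79184944e-01  2.02969397e-01 -8.57603101e-05 -5.10835358e-04] 0.9992456615074183
0.0188
```

View pics/scene.png

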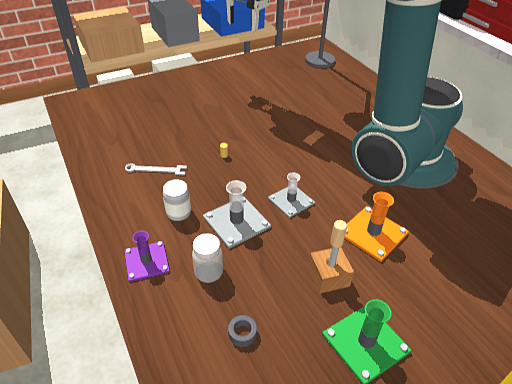

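View pics/side.png

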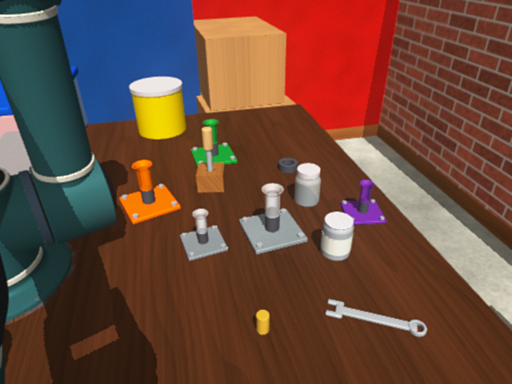

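Scene picture: barrel-like things are the larger grey one (236,205), a smaller grey one (293,190), purple (142,250), orange (381,220) and green (372,325). By the description, the larger grey one is meant. The spacer is at (224,150), the ramrod and stand at (335,255), the jar and can at (177,200) and (207,257), the wrench at (155,169) and the collar at (242,331). The side view agrees: barrel (272,210), spacer (263,322), ramrod (208,155).

```bash
python3 - <<'E'
from h import *
L=lambda n:dict(np.load('pics/%s.npz'%n))
a,b=L('scene'),L('side')
cv2.imwrite('pics/crop.png',cv2.resize(a['frame'][130:300,160:400,::-1],None,fx=3,fy=3,interpolation=2))
for c,S in((a,{'foot':(204,196,272,246),'small':(268,184,315,217),'spacer':(216,140,232,162),'handle':(330,218,348,248),'stand':(310,246,356,292),'jar':(160,178,192,222),'can':(190,232,224,282)}),(b,{'foot':(238,208,308,252),'small':(180,225,230,260),'spacer':(254,308,272,336),'handle':(200,125,216,152),'stand':(195,162,225,193)})):
    P=cloud(c)
    for n,(x0,y0,x1,y1) in S.items():
        q=P[y0:y1,x0:x1].reshape(-1,3); 
        if n in('foot','small'):
            s=q[(abs(q[:,2]-.012)<.004)]; r=cv2.minAreaRect((s[:,:2]*1000).astype(np.float32)); print(n,r)
        else:
            s=q[q[:,2]>.006]; zt=np.percentile(s[:,2],98); s2=s[s[:,2]>zt-.005]
            if n=='stand': s2=s[abs(s[:,2]-.055)<.003]
            r=cv2.minAreaRect((s2[:,:2]*1000).astype(np.float32)); print(n,zt,r,len(s2),'circ',cv2.minEnclosingCircle((s[:,:2]*1000).astype(np.float32)))
E
```

```text
foot ((568.061767578125, 10.662330627441406), (195.11172485351562, 131.7701873779297), 7.170692443847656)
small ((432.34210205078125, 11.336151123046875), (91.2742691040039, 91.26889038085938), 8.8975191116333)
spacer 0.0910547359954586 ((933.7197875976562, 725.599853515625), (0.0, 0.0), 0.0) 2 circ ((719.5883178710938, 227.5222625732422), 542.156494140625)
handle 0.18089781752624942 ((698.9515991210938, 495.59466552734375), (656.834716796875, 25.340635299682617), 46.62222671508789) 105 circ ((642.3026123046875, 440.7341003417969), 407.5199890136719)
stand 0.10771507832143963 ((482.83831787109375, 266.2042541503906), (76.5284652709961, 76.64081573486328), 77.2372817993164) 719 circ ((686.836181640625, 481.8579406738281), 346.93182373046875)
jar 0.0913951746993983 ((836.7759399414062, 299.29010009765625), (872.4542236328125, 58.10508346557617), 73.37841033935547) 310 circ ((823.8734130859375, 303.14178466796875), 436.5055847167969)
can 0.10185036867589521 ((837.47119140625, 405.95953369140625), (665.1902465820312, 57.06939697265625), 68.33850860595703) 450 circ ((792.51416015625, 378.9550476074219), 374.3016662597656)
foot ((600.50830078125, 10.88787841796875), (130.12637329101562, 131.08717346191406), 6.441066265106201)
small ((432.532470703125, 4.391674041748047), (89.06229400634766, 90.32584381103516), 8.690951347351074)
spacer 0.040477302015283524 ((462.832275390625, -476.1454162597656), (468.5820617675781, 23.056396484375), 77.17457580566406) 124 circ ((462.64215087890625, -476.10211181640625), 234.31100463867188)
handle 0.1793652704604343 ((440.3575439453125, -215.23785400390625), (979.1487426757812, 24.342206954956055), 84.74751281738281) 47 circ ((443.34942626953125, -100.66583251953125), 604.2598876953125)
stand 0.0712319985909337 ((483.7991638183594, 262.75335693359375), (79.20897674560547, 75.26221466064453), 80.3307876586914) 288 circ ((429.97705078125, -153.24307250976562), 551.0797729492188)
```

View pics/crop.png

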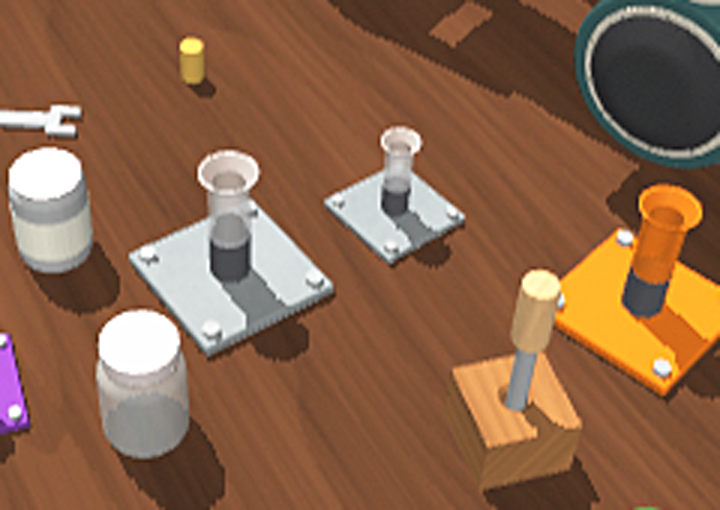

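Crop check: the larger grey foot (131 mm in the fit, against 90 mm for the small one) carries the barrel, with its rim at crop (228,172). I'll refine the positions and move above the spacer.

```bash
cat >> h.py <<'E'
def top(c,xy,z,dz=.004,r=.05):
    P=cloud(c).reshape(-1,3)[c['z_map'].ravel()>0]
    s=P[(abs(P[:,2]-z)<dz)&(np.hypot(*(P[:,:2]-xy).T)<r)]
    if len(s)<5: return None
    (x,y),rr=cv2.minEnclosingCircle((s[:,:2]*1000).astype(np.float32)); return round(x,1),round(y,1),round(rr,1),len(s),(s[:,:2].mean(0)*1000).round(1)
E
python3 - <<'E'
from h import *
L=lambda n:dict(np.load('pics/%s.npz'%n))
for c in(L('scene'),L('side')):
    P=cloud(c);K=c['z_map']>0
    sp=top(c,[.55,-.3],.040,.0035,.6) if 0 else None
    box=(216,140,232,162) if c['tvec'].ravel()[0]==L('scene')['tvec'].ravel()[0] else (254,308,272,336)
    x0,y0,x1,y1=box; q=P[y0:y1,x0:x1][K[y0:y1,x0:x1]]; q=q[q[:,2]>.01]; g=np.median(q[:,:2],0)
    print('spacer',g,top(c,g,.040,.003,.03))
    print('rim',top(c,[.600,.0105],.124,.005,.04))
    s=P[K&(abs(P[...,2]-.012)<.003)&(np.hypot(P[...,0]-.6,P[...,1]-.0105)<.11)]; print('foot',cv2.minAreaRect((s[:,:2]*1000).astype(np.float32)))
    print('handle',top(c,[.483,.265],.179,.003,.04)); print('stand',top(c,[.483,.265],.055,.003,.07))
    for n,z in(('jar',.1),('can',.09)):
        for xy in([.62,.13],[.7,.0]): print(n,top(c,xy,z,.003,.08))
E
```

```text
spacer [ 0.51413826 -0.24856465] (509.8, -254.7, 12.9, 26, array([ 511.5, -254.1]))
rim (600.1, 13.3, 26.0, 112, array([597.3,   9. ]))
foot ((600.1691284179688, 15.154060363769531), (130.5312042236328, 131.54759216308594), 6.7508368492126465)
handle (482.6, 267.2, 13.8, 102, array([483.4, 267.4]))
stand (484.1, 265.7, 52.3, 719, array([486.6, 269.5]))
jar (698.4, 124.9, 8.9, 9, array([698.5, 124.9]))
jar None
can None
can (716.6, -71.5, 24.2, 80, array([716.3, -69.5]))
spacer [ 0.51081123 -0.26480788] (512.1, -258.0, 11.8, 106, array([ 512. , -258.3]))
rim (600.4, 12.5, 26.0, 116, array([601.2,  14.4]))
foot ((600.3601684570312, 10.599082946777344), (129.78184509277344, 130.5321044921875), 6.431428909301758)
handle (483.3, 261.4, 13.4, 37, array([484.3, 260.7]))
stand (486.2, 263.3, 51.8, 288, array([484.3, 258.8]))
jar None
jar None
can None
can (717.7, -71.2, 22.2, 63, array([717.8, -70.6]))
```

```bash
python3 - <<'E'
from h import *
q=[1,0,0,0]
for p in([.511,-.256,.12],[.6,.0128,.2],[.483,.2645,.3]): print(inverse_kinematics(p,q))
move_gripper(.6)
movep([.511,-.256,.13],q); print(read_time(),read_ee_pos(),read_ft_force())
c=snap('wrist','w1'); print(c['camera_matrix'],c['rvec'],c['tvec'])
E
```

```text
[-5.09061263e-01 -8.49214507e-02  1.74942822e+00 -4.44089210e-16
  1.47708588e+00  1.06173506e+00]
[-2.11730303e-02 -5.03242117e-02  1.58695064e+00 -4.44089210e-16
  1.60496622e+00  1.54962330e+00]
[ 4.54690497e-01 -1.61437099e-01  1.52938560e+00 -4.44089210e-16
  1.77364416e+00  2.02548682e+00]
2.5 [ 0.51088241 -0.25667181  0.13013386] [-1.05124477 -0.42058996 -0.50475897]
[[297.31863964   0.         254.61072655]
 [  0.         297.31863964 196.19850279]
 [  0.           0.           1.        ]] [-2.07529097  2.07692553  0.28263494] [-0.25634363  0.4757409   0.47434566]
```

View pics/w1.png

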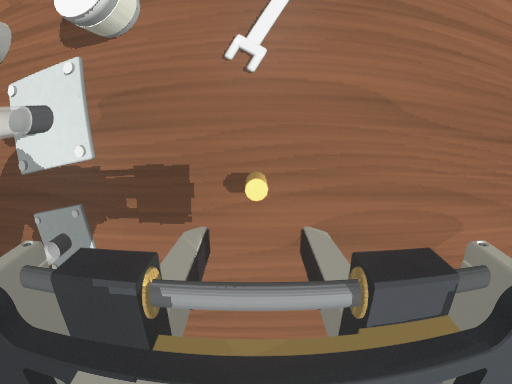

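Wrist view: the spacer's top disc is centred at about (257,190), between the open fingers and clear of everything.

```bash
cat >> h.py <<'E'
def fish(c,u,v,z):
    K=c['camera_matrix'];dx,dy=u-K[0,2],v-K[1,2];r=np.hypot(dx,dy);th=r/K[0,0]
    ray=np.array([dx/r*np.sin(th),dy/r*np.sin(th),np.cos(th)])
    Rm=cv2.Rodrigues(np.asarray(c['rvec'],float))[0]; o=-Rm.T@np.ravel(c['tvec']); d=Rm.T@ray
    return o+d*(z-o[2])/d[2]
E
python3 - <<'E'
from h import *
c=dict(np.load('pics/w1.npz'))
p=fish(c,257,190,.040); print(p, fish(c,257,190,.0))
x,y=(p[:2]+[.511,-.2565])/2
q=[1,0,0,0]
servo_line([x,y,.024],feed=.12); print(read_ee_pos())
t=read_time();move_gripper(0); print(read_opening(),read_grasp_force(),read_time()-t)
servo_line([x,y,.10],feed=.2); print(read_opening(),read_ft_force())
t=read_time();servo_line([x,y,.1005],feed=.05);print('step',read_time()-t)
movep([.6003-.03,.0128,.20],q); print(read_time(),read_ee_pos(),read_ft_force())
snap('wrist','w2'); a=snap('side','s2'); b=snap('scene','sc2')
m=lambda c,x,y:cv2.resize(c['frame'][y:y+100,x:x+100,::-1],(400,400),interpolation=2)
cv2.imwrite('pics/m2.png',np.hstack([m(a,222,150),m(b,190,140)]))
E
```

```text
[ 0.51115897 -0.25906804  0.04      ] [ 0.50092809 -0.25942241  0.        ]
[ 0.51150085 -0.25804316  0.02487086]
0.007111237729301643 0.0 0.9834
0.005627306065078454 [-0.24886055  0.11559361  0.16081717]
step 0.25
6.4833 [0.57011875 0.01196102 0.19931603] [-0.17569676 -0.14790259 -0.05259031]
```

View pics/w2.png

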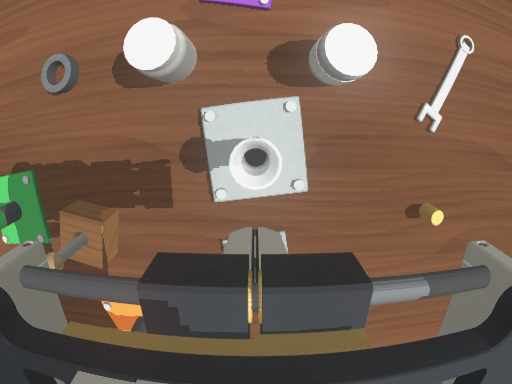

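View pics/m2.png

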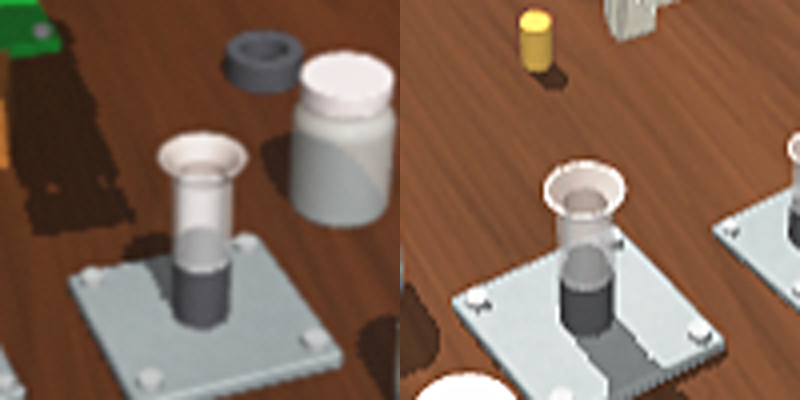

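The grasp missed: the gripper shut empty, and the spacer still stands where it was at w2 (434,215). The barrel's rim is at w2 (256,163). I'll check the geometry before trying again.

```bash
python3 - <<'E'
from h import *
c=dict(np.load('pics/w2.npz'))
print('rim',fish(c,256,163,.125),'spacer',fish(c,437,217,.04))
for p in([.570,.012,.1993],):
  Rm=cv2.Rodrigues(np.asarray(c['rvec'],float))[0]; k=Rm@np.array(p)+np.ravel(c['tvec']); th=np.arctan2(np.hypot(k[0],k[1]),k[2]); 
  print('tcp px',c['camera_matrix'][:2,2]+k[:2]/np.hypot(k[0],k[1])*th*297.3,k)
for n,x in(('side',0),('scene',0)):
  for f in(n,{'side':'s2','scene':'sc2'}[n]): print(n,f,top(dict(np.load('pics/%s.npz'%f)),[.511,-.257],.04,.003,.03))
move_gripper(.5)
movep([.511,-.257,.10],[1,0,0,0]); servo_line([.511,-.257,.020],feed=.15); print(read_ee_pos(),read_ft_force())
a=snap('side','s3'); b=snap('scene','sc3'); print(read_time())
m=lambda c,x,y:cv2.resize(c['frame'][y:y+100,x:x+100,::-1],(400,400),interpolation=2)
cv2.imwrite('pics/m3.png',np.hstack([m(a,212,250),m(b,174,100)]))
E
```

```text
rim [0.6003646  0.01064216 0.125     ] spacer [ 0.51238749 -0.25705114  0.04      ]
tcp px [254.63936077 221.7848382 ] [2.04950635e-05 1.83135255e-02 2.12268078e-01]
side side (512.1, -258.0, 11.8, 106, array([ 512. , -258.3]))
side s2 (512.5, -258.2, 12.0, 106, array([ 512. , -258.3]))
scene scene (509.8, -254.7, 12.9, 26, array([ 511.5, -254.1]))
scene sc2 (510.6, -252.8, 12.7, 32, array([ 512., -253.]))
[ 0.51160079 -0.25692888  0.02094542] [-0.58057725  0.15343866  0.06653448]
9.4417
```

View pics/m3.png

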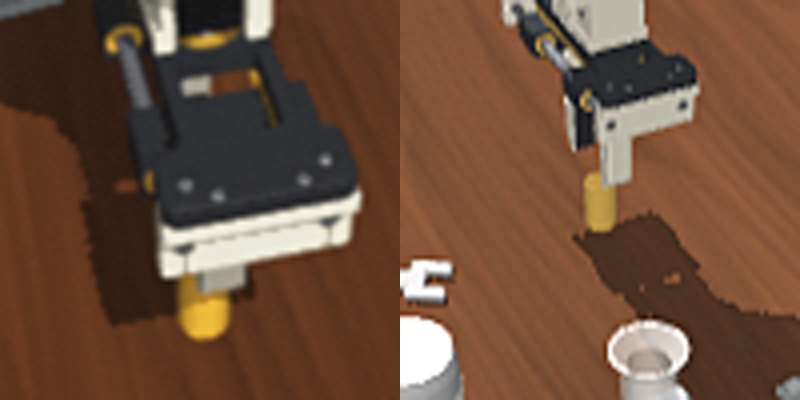

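The m3 crops show the fingertips to one side of the spacer and higher than they should be: side crop tip (222,285), scene crop tip (617,180). I'll measure the real tip position from depth.

```bash
python3 - <<'E'
from h import *
for f,l in(('s3',(.45,.56,-.34,-.255)),('sc3',(.45,.56,-.26,-.2))):
    c=dict(np.load('pics/%s.npz'%f)); P=cloud(c);F=c['frame'].astype(int)
    sat=F.max(-1)-F.min(-1)
    k=(c['z_map']>0)&(P[...,0]>l[0])&(P[...,0]<l[1])&(P[...,1]>l[2])&(P[...,1]<l[3])&(P[...,2]>.012)&(P[...,2]<.075)&(sat<50)
    v,u=np.nonzero(k); q=P[k]
    for z in np.arange(.012,.075,.006):
        s=q[(q[:,2]>=z)&(q[:,2]<z+.006)]
        if len(s): print(f,round(z,3),len(s),s.min(0).round(3),s.max(0).round(3))
E
```

```text
s3 0.054 1 [ 0.504 -0.283  0.054] [ 0.504 -0.283  0.054]
s3 0.06 13 [ 0.503 -0.295  0.061] [ 0.52  -0.284  0.066]
s3 0.066 22 [ 0.503 -0.295  0.066] [ 0.52  -0.292  0.072]
s3 0.072 15 [ 0.503 -0.296  0.072] [ 0.52  -0.293  0.075]
sc3 0.06 9 [ 0.509 -0.233  0.06 ] [ 0.52  -0.216  0.065]
sc3 0.066 12 [ 0.504 -0.233  0.066] [ 0.52  -0.214  0.072]
sc3 0.072 7 [ 0.503 -0.219  0.072] [ 0.519 -0.215  0.075]
```

Measured tips are at z≈0.060 while the TCP reads 0.021, so the real tips sit about 39 mm behind the nominal TCP. The x and y are fine. Before correcting for this, I'll check how long the fingers are below the body.

```bash
python3 - <<'E'
from h import *
for f,l in(('s3',(.40,.62,-.40,-.15)),('sc3',(.40,.62,-.36,-.1))):
    c=dict(np.load('pics/%s.npz'%f)); P=cloud(c)
    k=(c['z_map']>0)&(P[...,0]>l[0])&(P[...,0]<l[1])&(P[...,1]>l[2])&(P[...,1]<l[3])&(P[...,2]>.05)&(P[...,2]<.2)
    q=P[k]
    for z in np.arange(.05,.2,.008):
        s=q[(q[:,2]>=z)&(q[:,2]<z+.008)]
        if len(s): print(f,round(z,3),len(s),s.min(0).round(3)[:2],s.max(0).round(3)[:2])
print(read_ee_pos(),read_opening(),read_joints())
move_gripper(1.0); a=snap('side','s4'); print(read_ee_pos())
P=cloud(a);s=P[(a['z_map']>0)&(abs(P[...,0]-.5115)<.02)&(P[...,1]<-.27)&(P[...,1]>-.36)&(P[...,2]>.045)&(P[...,2]<.09)]
print(s.min(0),s[s[:,2]<.075].mean(0))
E
```

```text
s3 0.05 2 [ 0.504 -0.283] [ 0.504 -0.283]
s3 0.058 14 [ 0.503 -0.295] [ 0.52  -0.284]
s3 0.066 34 [ 0.503 -0.296] [ 0.52  -0.292]
s3 0.074 18 [ 0.505 -0.296] [ 0.52  -0.294]
s3 0.106 4 [ 0.513 -0.233] [ 0.518 -0.23 ]
s3 0.114 23 [ 0.511 -0.234] [ 0.521 -0.23 ]
s3 0.122 3 [ 0.51  -0.232] [ 0.519 -0.231]
s3 0.13 4 [ 0.483 -0.341] [ 0.5  -0.34]
s3 0.138 201 [ 0.477 -0.343] [ 0.549 -0.17 ]
s3 0.146 266 [ 0.477 -0.344] [ 0.548 -0.174]
s3 0.154 498 [ 0.477 -0.348] [ 0.548 -0.176]
s3 0.162 343 [ 0.477 -0.35 ] [ 0.548 -0.168]
s3 0.17 366 [ 0.477 -0.351] [ 0.548 -0.17 ]
s3 0.178 1306 [ 0.477 -0.351] [ 0.548 -0.165]
s3 0.186 143 [ 0.491 -0.275] [ 0.536 -0.24 ]
s3 0.194 92 [ 0.491 -0.274] [ 0.536 -0.252]
sc3 0.05 6 [ 0.505 -0.28 ] [ 0.52  -0.225]
sc3 0.058 23 [ 0.504 -0.287] [ 0.522 -0.216]
sc3 0.066 32 [ 0.504 -0.285] [ 0.522 -0.214]
sc3 0.074 32 [ 0.502 -0.291] [ 0.522 -0.213]
sc3 0.082 32 [ 0.503 -0.295] [ 0.522 -0.212]
sc3 0.09 22 [ 0.504 -0.29 ] [ 0.522 -0.214]
sc3 0.098 8 [ 0.504 -0.218] [ 0.52  -0.213]
sc3 0.122 3 [ 0.513 -0.287] [ 0.52  -0.282]
sc3 0.13 10 [ 0.483 -0.291] [ 0.544 -0.171]
sc3 0.138 70 [ 0.479 -0.337] [ 0.547 -0.166]
sc3 0.146 113 [ 0.478 -0.34 ] [ 0.548 -0.165]
sc3 0.154 141 [ 0.477 -0.338] [ 0.548 -0.164]
sc3 0.162 129 [ 0.476 -0.345] [ 0.548 -0.159]
sc3 0.17 138 [ 0.477 -0.345] [ 0.547 -0.158]
sc3 0.178 373 [ 0.477 -0.348] [ 0.546 -0.157]
sc3 0.186 64 [ 0.49  -0.269] [ 0.535 -0.21 ]
sc3 0.194 41 [ 0.491 -0.267] [ 0.535 -0.213]
[ 0.51173655 -0.25722737  0.02140611] 0.5010662713384894 [-5.10303533e-01 -1.41520711e-02  1.84695476e+00 -6.03576505e-06
  1.30689077e+00  1.06025215e+00]
[ 0.51099025 -0.25699188  0.01999019]
[ 0.50271341 -0.32028518  0.05306572] [ 0.5102138  -0.3160372   0.06788767]
```

The body's underside is at about 0.137 and the tips at about 0.053, so the whole tool sits ~33 mm higher than the nominal TCP. I'll use that offset and grasp again.

```bash
python3 - <<'E'
from h import *
D=.033; q=[1,0,0,0]
move_gripper(.5)
servo_line([.5115,-.257,.024-D],feed=.1); print(read_ee_pos(),read_ft_force())
move_gripper(0); print(read_opening(),read_grasp_force())
servo_line([.5115,-.257,.06],feed=.15); print(read_opening(),read_ft_force(),read_time())
if read_opening()>.15:
    servo_line([.5115,-.257,.17],feed=.2)
    movep([.6003,.0125,.150],q); print(read_time(),read_ee_pos(),read_ft_force())
a=snap('side','s5'); b=snap('scene','sc5')
m=lambda c,x,y:cv2.resize(c['frame'][y:y+100,x:x+100,::-1],(400,400),interpolation=2)
cv2.imwrite('pics/m5.png',np.hstack([m(a,222,150),m(b,190,120)]))
for c in(a,b):
    P=cloud(c);F=c['frame'].astype(int)
    k=(c['z_map']>0)&(np.hypot(P[...,0]-.6,P[...,1]-.0125)<.03)&(P[...,2]>.13)&(P[...,2]<.19)&(F[...,0]-F[...,2]>80)
    q_=P[k]; print(len(q_), len(q_) and (q_.min(0),q_.max(0)))
E
```

```text
[ 0.51124496 -0.25684399 -0.00943193] [ 0.12350055 -0.52153206  0.10880592]
0.2498142822005693 29.95780974626541
0.25176977658819805 [-1.51026929e-02 -1.86010845e-04 -2.14701255e+00] 12.85
14.65 [0.60018985 0.01154472 0.14978811] [ 0.1942081  -0.00721365 -1.20138826]
91 (array([ 0.58981431, -0.00215511,  0.1575025 ]), array([0.60959989, 0.01041101, 0.18944595]))
72 (array([0.59046976, 0.01247318, 0.15922379]), array([0.61142333, 0.03414579, 0.18814979]))
```

View pics/m5.png

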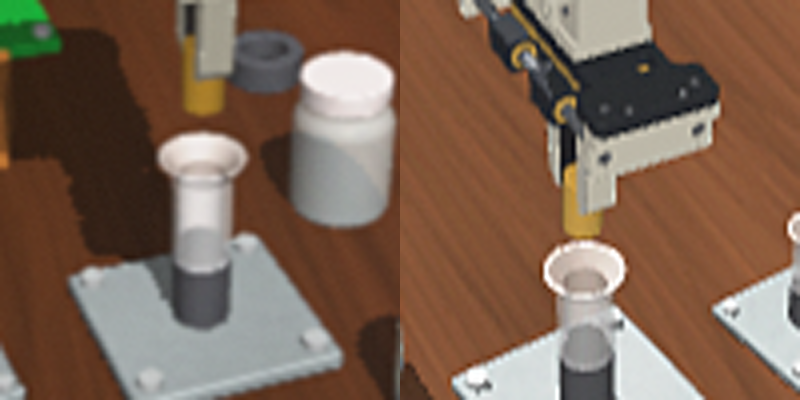

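The spacer is held well and upright over the mouth (side crop (204,100) against rim (203,158); scene crop (582,225) against rim (585,270)). It needs about 1–2 mm more in y. I'll lower it with force checks.

```bash
python3 - <<'E'
from h import *
x,y=.6005,.0135
servo_line([x,y,.120],feed=.1); f0=np.array(read_ft_force()); print(f0)
z=.120; ok=True
while z>.0965:
    z-=.004; servo_line([x,y,z],feed=.05); f=np.array(read_ft_force())-f0; print(round(z,3),f.round(1),np.array(read_ee_pos()).round(4))
    if f[2]>12: ok=False; break
    s=.0006*np.clip(f[:2]/4,-1,1)*(abs(f[:2])>1.5); x+=s[0]; y+=s[1]
print(x,y,ok,read_time())
if ok:
    move_gripper(.42); servo_line([x,y,.17],feed=.2)
print(read_opening(),read_time())
a=snap('side','s6'); b=snap('scene','sc6')
m=lambda c,x,y:cv2.resize(c['frame'][y:y+100,x:x+100,::-1],(400,400),interpolation=2)
cv2.imwrite('pics/m6.png',np.hstack([m(a,222,150),m(b,190,150)]))
E
```

```text
[ 0.34193005  0.60200324 -1.29616193]
0.116 [-0.7  0.2 -1.1] [0.6006 0.0135 0.1161]
0.112 [-0.9 -0.4  0.7] [0.6004 0.0135 0.1117]
0.108 [-0.7  0.5 -0.4] [0.6004 0.0135 0.1077]
0.104 [-0.1 -0.6 -1. ] [0.6004 0.0135 0.1037]
0.1 [-0.2 -0.5 -1. ] [0.6004 0.0135 0.0996]
0.096 [ 0.5  0.  -0.2] [0.6004 0.0135 0.0957]
0.6005 0.0135 True 16.7
0.4178678368093251 17.7333
```

View pics/m6.png

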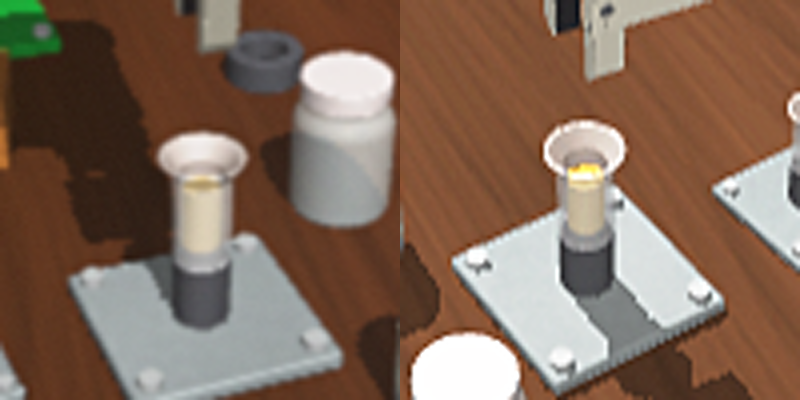

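The spacer is seated inside the barrel: side crop top face at (203,182), scene crop (585,172). Next the ramrod.

```bash
python3 - <<'E'
from h import *
q=[1,0,0,0]; X,Y=.4835,.2645
move_gripper(.55); movep([X,Y,.20],q); print(read_time(),read_ee_pos())
servo_line([X,Y,.098],feed=.15); p=read_ee_pos(); print(p,read_ft_force())
move_gripper(0); print(read_opening(),read_grasp_force(),read_ft_force(),read_ee_pos())
servo_line([X,Y,.15],feed=.1); print(read_ft_force(),read_opening())
servo_line([X,Y,.245],feed=.2)
movep([.6005,.0135,.245],q); print(read_time(),read_ee_pos(),read_ft_force(),read_opening())
a=snap('side','s7'); b=snap('scene','sc7')
m=lambda c,x,y:cv2.resize(c['frame'][y:y+130,x:x+100,::-1],(400,520),interpolation=2)
cv2.imwrite('pics/m7.png',np.hstack([m(a,222,110),m(b,190,110)]))
E
```

```text
19.375 [0.48396712 0.26379529 0.19980393]
[0.48402292 0.26452807 0.09895737] [0.14539302 0.20611875 0.20290381]
0.2986786122360197 29.99847650527954 [ 0.22390742 -1.56189828  3.37708334] [0.4836483  0.2644997  0.09839794]
[-0.43374147  0.10630474 -2.37661913] 0.2994808034578391
23.0833 [0.6002422  0.01448909 0.24469858] [ 0.69687746 -0.43917722 -2.19015333] 0.2962771105702685
```

View pics/m7.png

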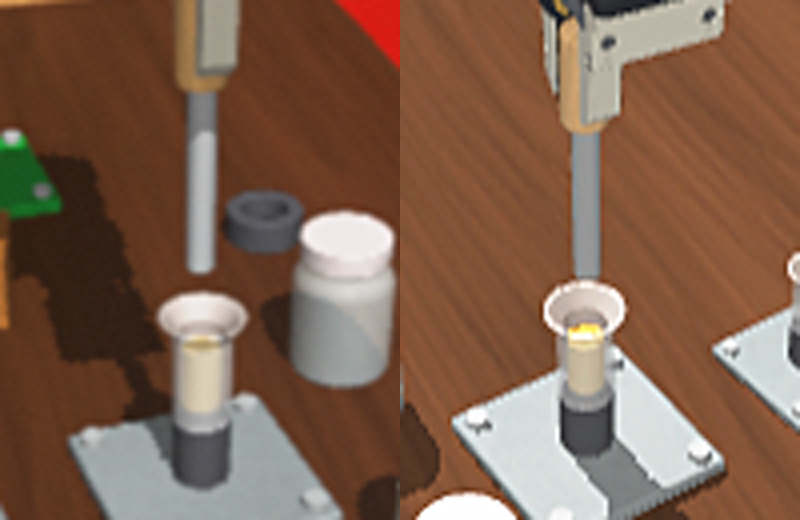

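The rod is straight and centred over the mouth (side crop tip (201,268), rim (203,315); scene crop tip (586,272), rim (585,308)). I'll push with force feedback: coarse steps above the stop's range, fine steps within it.

```bash
cat > push.py <<'E'
from h import *
F=lambda:np.mean([read_ft_force() for _ in range(5)],0)
x,y=.6005,.0135
f0=F(); print(f0)
servo_line([x,y,.212],feed=.1); z=.212; log=[]; last=0; w=0
while read_time()<46:
    d=.002 if z>.177 else .0005
    if last>9: d=float(np.clip((18-last)/max(last-prev,4)*dl,.0001,.0004))
    z-=d; servo_line([x,y,z],feed=.05); prev=last; dl=d
    f=F()-f0; last=f[2]; print(round(z,4),f.round(1),round(read_ee_pos()[2],4))
    if last>16 or z<.155 or np.hypot(f[0],f[1])>12: break
print('t',read_time(),read_opening())
for _ in range(4): pause(.25); print((F()-f0).round(1),read_ee_pos()[2],read_opening())
E
python3 push.py
```

```text
[-0.58753932  0.03584583 -1.77187586]
0.21 [ 1.  -0.1  0.3] 0.2103
0.208 [0.2 0.1 0.3] 0.2079
0.206 [-0.   0.6 -0.7] 0.2058
0.204 [ 0.9 -0.8 -0.5] 0.2038
0.202 [ 1.1  0.2 -0.1] 0.2018
0.2 [ 0.2  0.5 -0.8] 0.1998
0.198 [ 0.4 -0.4  0.2] 0.1978
0.196 [ 0.1  0.4 -0.3] 0.1958
0.194 [-0.1 -0.8 -1. ] 0.1938
0.192 [ 1.2 -0.1  0.3] 0.1919
0.19 [ 0.2 -0.2  2.9] 0.1901
0.188 [0.4 0.7 3.5] 0.1879
0.186 [ 0.9 -0.2  1.7] 0.1858
0.184 [1.2 0.4 1.9] 0.1837
0.182 [ 0.7 -0.5  2.8] 0.1817
0.18 [0.  0.2 1.9] 0.1798
0.178 [ 0.6 -0.6  2.2] 0.1777
0.176 [ 0.5 -0.5  1.5] 0.1757
0.1755 [0.6 0.4 3.9] 0.1755
0.175 [1.1 0.6 4.2] 0.1751
0.1745 [1.2 0.4 4.5] 0.1745
0.174 [ 0.7 -0.5  5. ] 0.1739
0.1735 [0.9 0.9 4.3] 0.1734
0.173 [0.2 0.1 4. ] 0.1729
0.1725 [0.5 0.4 3.5] 0.1724
0.172 [0.5 0.3 4.4] 0.1719
0.1715 [ 0.8 -0.2  4.3] 0.1714
0.171 [0.  0.4 5. ] 0.1711
0.1705 [ 0.2 -0.2  9.4] 0.1712
0.1701 [-0.8  0.4 11.6] 0.1711
0.1697 [-1.6  0.5 14.1] 0.171
0.1693 [-1.3  0.8 17.1] 0.171
t 31.6667 0.2963639950042369
[-1.4 -0.5 17.5] 0.1710027595913488 0.29267208167411635
[-0.4  0.1 16.7] 0.17104016088641708 0.3006128295799955
[-2.1  0.5 17. ] 0.1710268651726406 0.29858346508351236
[-0.2  0.3 16.6] 0.1710416094497373 0.29623305652986
```

The stop is found: the force climbed while z stayed at 0.171, which puts the spacer's top at about 0.083. I'll press slightly more for a moment, then withdraw and return the rod.

```bash
cat > back.py <<'E'
from h import *
F=lambda:np.mean([read_ft_force() for _ in range(5)],0)
q=[1,0,0,0]; X,Y=.4835,.2645
servo_line([.6005,.0135,.1691],feed=.05); pause(.6); print(F())
servo_line([.6005,.0135,.245],feed=.12); print(read_opening(),read_time())
movep([X,Y,.18],q); pause(.2); f0=F(); print(read_ee_pos(),f0,read_time())
servo_line([X,Y,.150],feed=.1); z=.150; ok=True
while z>.0985:
    z=max(z-.005,.0985); servo_line([X,Y,z],feed=.05); f=F()-f0; print(round(z,4),f.round(1),round(read_ee_pos()[2],4))
    if f[2]>5 or np.hypot(f[0],f[1])>10: ok=z<.104; break
print(ok,read_time())
if ok:
    move_gripper(.6); servo_line([X,Y,.215],feed=.15); print(read_time(),read_ft_force())
a=snap('side','s8'); b=snap('scene','sc8')
m=lambda c,x,y:cv2.resize(c['frame'][y:y+120,x:x+160,::-1],(400,300),interpolation=2)
cv2.imwrite('pics/m8.png',np.hstack([m(a,160,120),m(b,200,170)]))
for c in(a,b): print(top(c,[X,Y],.179,.003,.03))
E
python3 back.py
```

```text
[-2.25545348  0.6616016  17.03451536]
0.2996574514559455 34.3
[0.48416215 0.26369588 0.18016008] [-0.51508743 -0.58912716 -2.95341973] 35.6
0.145 [0.  1.9 1.3] 0.145
0.14 [1.3 1.1 0.3] 0.1397
0.135 [0.4 0.2 0.2] 0.1346
0.13 [0.7 0.8 1.3] 0.1296
0.125 [0.  0.6 1.2] 0.1246
0.12 [0.5 0.  1.1] 0.1196
0.115 [0.1 0.4 0.8] 0.1146
0.11 [ 1.  -0.1  0.8] 0.1096
0.105 [1.  0.7 1.3] 0.1046
0.1 [ 1.6 -0.5  0.5] 0.0996
0.0985 [ 1.3 -0.2  1.1] 0.0985
True 38.8
40.4 [-0.40833616  0.19629307 -0.5225459 ]
(483.8, 264.5, 13.7, 34, array([483.5, 261.7]))
(482.9, 267.8, 14.5, 103, array([483.6, 267.4]))
```

View pics/m8.png

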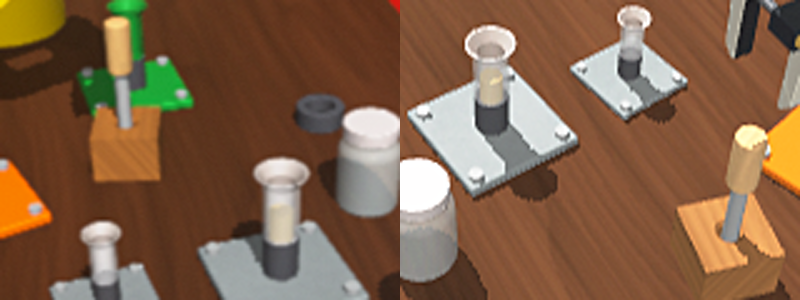

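The rod stands in its stand as before (scene crop (745,150)), the spacer sits lower in the barrel, and the gripper is clear. Handing in.

```bash
python3 -c "
from bench import *
print(finish_job())"
```

```text
the job is handed in; nothing more can be done
None
```

I put the spacer in the barrel, pushed it and the piston onto the stop, held about 17–19 N there for over a second, set the ramrod back upright in its stand, and handed the job in at about 40 s; the hand-in call reported no verdict.

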